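# Tip the puzzle rack until its heavy swing arm rests at the tiger

### The arm

A 6-joint arm with a two-finger parallel gripper is mounted at the origin on the work surface. World frame = base frame: x ahead of the robot, y to its left, z up, the work surface at z = 0. Lengths are in mm, angles in degrees, forces in N, time in s.
With the tool pointing down it reaches from about 300 to 850 mm from the base axis. Payload 4.2 kg.
Tool frame: the origin (TCP) lies at the very end of the fingers, on their centre line; the grasp point (between the pads) lies 19 mm behind it; z points along the fingers, y is the line along which they close (so a half turn about z gives the same grasp; the last joint's range is limited). The gripper opens to 91 mm and grips with 3 to 60 N. Pads are 32 mm wide; open, the fingers measure 118 mm over their backs; the gripper's body (76 mm by 178 mm) begins 60 mm behind the grasp point.
Start: joints at [68.526, 18.312, 89.639, -0, 72.044, -1.146], TCP at [199.76, 539.202, 213.976] pointing down, gripper open.
Joint ranges: [-177.97, 177.97], [-48.28, 115.42], [12.27, 149.76], [-77.06, 257.06], [2.81, 150.46], [-146.56, 146.56]. Speed limits (degrees/s): [147.25, 147.25, 180, 180, 180, 180].

### API

Orientations are given as [roll, pitch, yaw] about the fixed x, y, z axes, in that order (R = Rz(yaw) Ry(pitch) Rx(roll)).
In Python, from workcell import env, grab_frame gives the robot as it stands. The module is installed in compiled form; this text tells all that it offers.
- The arm moves only by the tool move_arm, never from a script. Its argument "plan" is a list of rows, each an object of numbers: "tx", "ty", "tz": the shift along the tool's x, y, z in cm; "wx", "wy", "wz": the turn, a rotation vector about the tool's x, y, z in rad. In form: [{"tx": .., "ty": .., "tz": .., "wx": .., "wy": .., "wz": ..}, ...]. A call has 1 to 12 rows; each row shifts and turns the commanded pose from where the row before left it, along the tool's axes as they then stand; what a row does not reach is not made up. A row lasts 1/12 s, in which the tool goes at most 41.7 mm and 7.16 degrees, less where a joint would pass 70% of its speed; a pose out of reach is approached as far as the arm can. A call is refused whole if a number of a shift passes 4.17 or a number of a turn 0.125, either way. A call with a gripper value outside its range is refused whole. "gripper" is the finger opening in cm, from 0 to 9.12, set as the call begins (left out, the last holds). The fingers move at their own pace and stop on an object; "force" is the grip in N (left out, the last holds). Time passes only in rows, so rows that do not move let the fingers close. It gives the time, the measured TCP pose, the force, the opening and the grip force at its end, in the units of the state.
- env.state(): the state, without advancing time (a new reading comes with each control period).
- grab_frame(name): name is "side" or "top"; returns a dict with "color" (384x512x3 uint8, red, green, blue), "vfov" (degrees; the focal length in pixels is half the picture's height over the tangent of half this angle, whatever the lens; pixels are square), "cx", "cy" (the principal point, pixels), "view" (4x4, takes a point from world to camera coordinates). Camera axes: x right, y up, looking along -z (the intrinsics and any distortion apply to the point x, -y, -z); pixel columns grow to the right and rows downward; lengths in mm; the calibration is good to about 2 mm. A picture is of the moment at which its call begins. There is no depth.
- env.job_done(): hands the job in; it is judged then, once.
The state is a dict: "time_s": time; "qpos": joint angles; "qvel": joint speeds; "effort": joint torques, N m; "ee_pos": TCP position; "ee_rot": TCP orientation; "force": force on the tool from outside, world axes, zero at the start; "torque": the same for the moment, N m; "gripper_width": finger opening in mm; "gripper_force": force on a finger pad.
Only numpy, scipy, OpenCV 4.12 (cv2) and the standard library are available. Lean on these libraries where they do the work, as an engineer would, in place of code of your own. Each camera call takes 0.05 s, during which the arm holds its last target. There are 200 camera calls.

### The job

Tip the puzzle rack's blue tray by its yellow side handle so that the heavy swing arm comes round to the striped orange tiger, and steady it there until it has pointed at the tiger, at rest, for a good three seconds. Do not touch the swing arm itself, do not let it run into either end stop, and leave all the animals and toys where they are. Finish with the tray level, the handle let go and the arm still resting at the tiger.

Things in the scene. Friction and masses are not known exactly. Their poses are not given: they have to be found in the camera images.
- rack: Fixed plywood base board, 420 x 520 x 20 mm, with a green rim to 30 mm. Origin: on the table below the arm's pivot; x points from the pivot to the middle of the row of bays, away from the robot, y left, z up. Four bays (coloured mats) lie 250 mm from the pivot at -0.86, -0.42, 0.42 and 0.86 rad from x (anticlockwise positive). Which animal stands in which bay varies.
- tray (a joint): Tilt of the blue tray (170 x 320 x 12 mm, 0.8 kg) about an axle along the rack's x, 100 mm above the table under the arm's pivot; rad, starts at 0 = level, range +-0.14. Positive: handle side (rack's -y) up, +y side down. The stiff axle stays where it is left (friction 0.4 N m, damping 0.3 N m s/rad; some 2 N at the handle).
- swing_arm (a joint): Swing arm's angle on the tray, rad, anticlockwise from above; at 0 its red end points along the rack's x. End stops at +-1.15; starts at rest within +-0.12. It turns almost freely: acceleration about 11 1/s2 (6 to 16, hidden) x sin(tray) x cos(swing_arm), positive when tray is positive. Breaks loose at a tilt of about 0.003 rad (friction 0.0005 N m), coasts with a time constant of about 8 s.
- pivot (a point): Swing arm's pivot, on the arm's underside, 128 mm above the table. x runs along the arm to the red pointer, z up, y to the arm's left. Nominal: mass 1.2 kg, of it 0.5 kg in the red disc (which varies by some 15 %), inertia about the pivot 0.0145 kg m2, centre of mass 13.6 mm from the pivot towards the red end, damping 0.0018 N m s/rad.
- pointer_tip (a point): Tip of the red pointer, 185 mm from the pivot. The arm is a beech bar 30 mm wide with a red disc (56 mm) near the pointer and a steel disc (64 mm, centre 100 mm behind the pivot) as counterweight; its top is 158 mm above the table.
- handle_grip (a point): Middle of the yellow round handle bar, 18 mm thick and 110 mm long, parallel to the rack's x axis, 230 mm from the axle on the rack's -y side and 106 mm above the table when level. 60 mm free on its inner side to the tray, free outside; take it from above, fingers closing along the rack's y. The point's axes are those of the tray: x along the bar.
- tiger: Orange tiger with black stripes, 75 mm high; an upright wooden silhouette about 70 mm wide, 24 mm thick, standing loose in one of the four bays of the rack (250 mm from the arm's pivot). Origin: centre of its underside.
- elephant: Grey elephant with a trunk, 74 mm high; an upright wooden silhouette about 70 mm wide, 24 mm thick, standing loose in one of the four bays of the rack (250 mm from the arm's pivot). Origin: centre of its underside.
- lion: Tan lion with a round brown mane, 80 mm high; an upright wooden silhouette about 70 mm wide, 24 mm thick, standing loose in one of the four bays of the rack (250 mm from the arm's pivot). Origin: centre of its underside.
- giraffe: Yellow giraffe with a long neck and brown spots, 103 mm high; an upright wooden silhouette about 70 mm wide, 24 mm thick, standing loose in one of the four bays of the rack (250 mm from the arm's pivot). Origin: centre of its underside.
- crayon_pot: Blue pot of crayons, 76 mm wide, 130 mm high, loose on the table on the left. Origin: centre of its underside. Leave alone.
- ring_stacker: Ring stacking toy, 110 mm wide, 102 mm high, loose on the table on the left. Origin: centre of its underside. Leave alone.
Things that resemble listed ones, but are neither listed nor needed, are in the scene too. Leave any pink or purple look-alike of the tiger alone.

How it is judged (in metres and radians):
On the way:
1. the swing arm points at the tiger (tiger's centre within 30 mm of the arm's line) and rests there (under 0.1 rad/s) for 2.5 s (y of tiger in the frame of pivot between -0.03 and 0.03 m and x of tiger in the frame of pivot above 0.15 m and velocity of joint swing_arm between -0.1 and 0.1 rad/s), for 2.5 s.
At the end, for the whole second after the job is handed in: The swing arm points at the tiger (tiger's centre within 30 mm of the arm's centre line, about 0.12 rad), turns slower than 0.06 rad/s, the tray is level within 0.05 rad, and the handle is released (y of tiger in the frame of pivot between -0.03 and 0.03 m and x of tiger in the frame of pivot above 0.15 m and velocity of joint swing_arm between -0.06 and 0.06 rad/s and value of joint tray between -0.05 and 0.05 rad and linear speed of tiger below 0.02 m/s); the robot touches nothing.
It fails at once if the swing arm runs into an end stop (value of joint swing_arm above 1.13 rad or value of joint swing_arm below -1.13 rad).
It fails at once if the robot touches the swing arm (contact force between any of the fingers, the arm and swing_arm above 0.3 N).
It fails at once if an animal or toy is pushed aside or knocked over (distance of any of tiger, elephant, lion, giraffe, crayon_pot, ring_stacker from where it was at the start of the episode above 0.02 m or angle between any of tiger, elephant, lion, giraffe, crayon_pot, ring_stacker's own z axis and vertical above 0.4 rad).
It also fails if it takes over 51 s, if anything falls off the work surface, if the arm or the gripper's body presses on something with over 40 N, if the wrist force passes 120 N, or if a joint passes its speed limit or range.

## Working session

There is one attempt and no reset: what is moved stays moved. The work goes in short steps, Python scripts to look and compute and a tool call to move; the robot and the scene stay as the last step left them, time stands still between calls to the robot, and variables do not carry over. Pictures are saved under pics/ and viewed, at most 10 in all, crops included, and the job is handed in when it is done.

Besides the shell and the picture viewer there is one more tool, called after "Emit:" as name(argument=value, ...), one argument or row to a line, values as JSON. move_arm: Moves the arm, as the interface text tells. Its arguments: {"type":"object","properties":{"plan":{"type":"array","items":{"type":"object","properties":{"tx":{"type":"number"},"ty":{"type":"number"},"tz":{"type":"number"},"wx":{"type":"number"},"wy":{"type":"number"},"wz":{"type":"number"}}}},"gripper":{"type":"number"},"force":{"type":"number"}},"required":["plan"]}

```bash
mkdir -p pics; python3 - <<'E'
from workcell import env, grab_frame
import cv2,numpy as np,pickle
s=env.state();print({k:np.round(v,3).tolist() for k,v in s.items()})
for n in("top","side"):
    f=grab_frame(n);pickle.dump(f,open(n+".pkl","wb"))
    print(n,f["vfov"],f["cx"],f["cy"],np.round(f["view"],3).tolist(),[k for k in f])
    cv2.imwrite(f"pics/{n}0.png",cv2.resize(f["color"][:,:,::-1],(768,576),interpolation=cv2.INTER_CUBIC))
E
```

```text
{'time_s': 0.0, 'qpos': [68.525, 18.351, 89.705, -0.002, 72.045, -1.145], 'qvel': [0.008, -0.025, 0.038, 0.134, 0.023, -0.058], 'effort': [0.0, -41.246, -23.198, 0.073, 0.046, -0.0], 'ee_pos': [199.589, 538.713, 213.137], 'ee_rot': [-179.899, 0.0, 159.671], 'force': [-0.008, -0.265, -0.277], 'torque': [0.057, 0.009, -0.015], 'gripper_force': 0.0, 'gripper_width': 91.213}
top 53.355558149240984 253.17656412263054 197.54695182575156 [[-0.019, -0.999, -0.031, 115.327], [0.995, -0.022, 0.099, -568.204], [-0.099, -0.029, 0.995, -1149.47], [0.0, 0.0, 0.0, 1.0]] ['color', 'vfov', 'cx', 'cy', 'view']
side 53.26902732068402 253.53137080694975 181.72279400327238 [[0.711, -0.703, -0.008, -346.517], [0.536, 0.536, 0.652, -430.166], [-0.454, -0.468, 0.758, -929.444], [0.0, 0.0, 0.0, 1.0]] ['color', 'vfov', 'cx', 'cy', 'view']
```

View pics/top0.png

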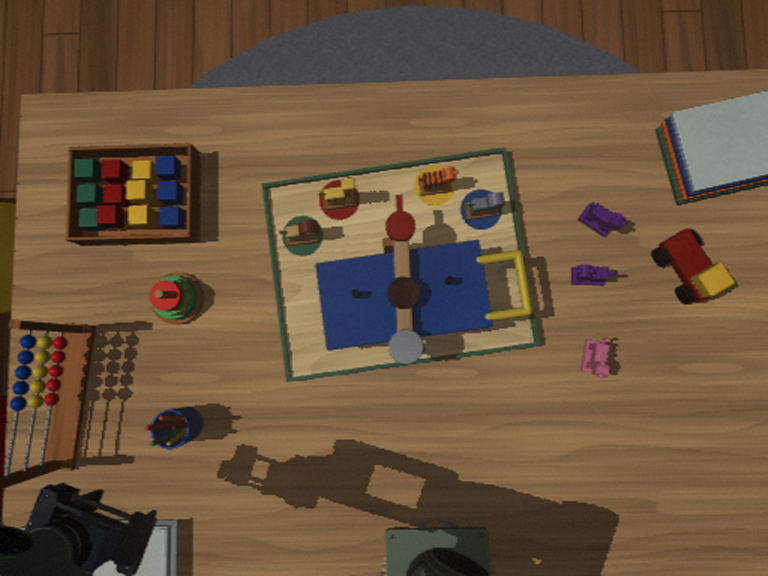

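View pics/side0.png

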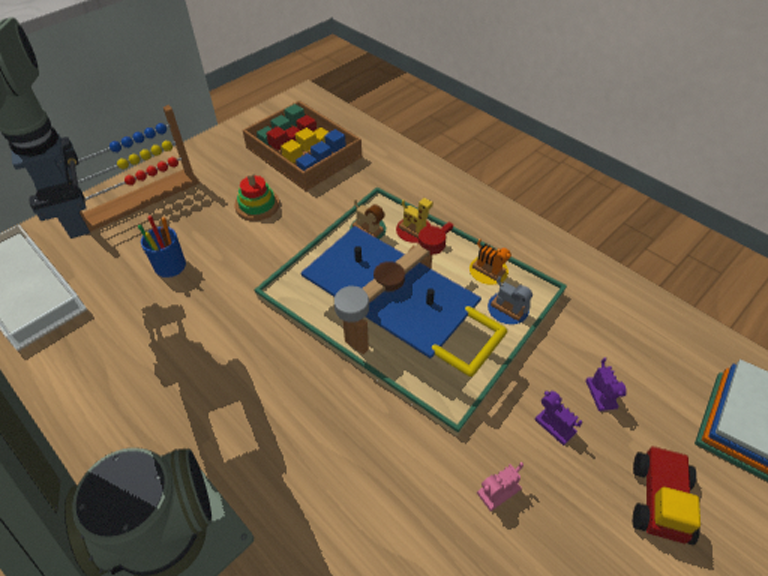

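The tiger (orange, striped) stands at about (437,180) in the top view on the yellow mat. That is the second bay from the right, so about −0.42 rad. The arm now points between the bays, with its red disc at (400,226) and pivot at (403,292). The handle bar runs from (519,253) to (530,313).

```bash
cat > h.py <<'E'
import numpy as np,cv2
from scipy.optimize import least_squares
def cal(f):
    h,w=f["color"].shape[:2];return h/2/np.tan(np.radians(f["vfov"])/2)
def proj(f,P):
    c=np.c_[np.atleast_2d(P),np.ones(len(np.atleast_2d(P)))]@f["view"].T;F=cal(f)
    return np.c_[f["cx"]-F*c[:,0]/c[:,2],f["cy"]+F*c[:,1]/c[:,2]]
def back(f,uv,z):
    F=cal(f);uv=np.atleast_2d(uv);R=f["view"][:3,:3];t=f["view"][:3,3];o=-R.T@t
    d=np.c_[(uv[:,0]-f["cx"])/F,-(uv[:,1]-f["cy"])/F,-np.ones(len(uv))]@R
    return o+d*((z-o[2])/d[:,2])[:,None]
E
python3 - <<'E'
from h import *
import pickle
T=pickle.load(open("top.pkl","rb"));S=pickle.load(open("side.pkl","rb"))
# rim corners top view z=30: (far-left, far-right, near-right, near-left)
C=np.array([[264,185],[506,150],[540,345],[288,380]])/1.5
W=back(T,C,30);print("rim",W.round(0)[:,:2].tolist(),[round(np.linalg.norm(W[i]-W[(i+1)%4])) for i in range(4)])
SC=np.array([[376,189],[565,287],[460,430],[257,291]])/1.5
W2=back(S,SC,30);print("rim side",W2.round(0)[:,:2].tolist(),[round(np.linalg.norm(W2[i]-W2[(i+1)%4])) for i in range(4)])
H=back(T,np.array([[519,253],[530,314]])/1.5,112);print("bar top",H.round(0).tolist())
H2=back(S,np.array([[505,326],[470,371]])/1.5,112);print("bar side",H2.round(0).tolist())
print("pivot",back(T,np.array([403,292])/1.5,160).round(0), back(S,np.array([389,274])/1.5,160).round(0))
print("red",back(T,np.array([400,226])/1.5,158).round(0),"steel",back(T,np.array([406,347])/1.5,158).round(0),"steel side",back(S,np.array([350,300])/1.5,158).round(0))
print("mats",back(T,np.array([[304,235],[340,199],[434,186],[483,209]])/1.5,21).round(0).tolist())
for f,n in((T,"T"),(S,"S")):
    hsv=cv2.cvtColor(f["color"],cv2.COLOR_RGB2HSV)
    m=((hsv[...,0]>22)&(hsv[...,0]<33)&(hsv[...,1]>180)&(hsv[...,2]>90))
    k,l,st,ce=cv2.connectedComponentsWithStats(m.astype(np.uint8));print(n,[(s.tolist(),c.round(1).tolist()) for s,c in zip(st,ce) if 60<s[4]<5000])
E
```

```text
rim [[812.0, 343.0], [873.0, -167.0], [464.0, -219.0], [403.0, 294.0]] [514, 412, 516, 412]
rim side [[812.0, 344.0], [876.0, -168.0], [467.0, -221.0], [403.0, 289.0]] [515, 412, 514, 412]
bar top [[640.0, -167.0, 112.0], [522.0, -183.0, 112.0]]
bar side [[648.0, -166.0, 112.0], [528.0, -182.0, 112.0]]
pivot [[564.  57. 160.]] [[557.  46. 160.]]
red [[688.  60. 158.]] steel [[464.  54. 158.]] steel side [[464.  53. 158.]]
mats [[705.0, 261.0, 21.0], [780.0, 184.0, 21.0], [802.0, -15.0, 21.0], [750.0, -116.0, 21.0]]
T []
S [([188, 85, 30, 23, 334], [201.2, 95.0]), ([269, 132, 19, 23, 156], [278.3, 142.0]), ([313, 172, 18, 18, 101], [320.3, 183.7]), ([288, 205, 50, 46, 543], [316.2, 230.0]), ([437, 325, 30, 30, 724], [451.4, 339.6])]
```

Emit:
move_arm(
  plan=[
    {"tz": -1, "wz": -0.119},
    {"tz": -1, "wz": -0.119},
    {"tz": -1, "wz": -0.119},
    {"tz": -1, "wz": -0.119},
    {"tx": -1.49, "ty": -3.77},
    {"tx": -1.49, "ty": -3.77},
    {"tx": -1.49, "ty": -3.77},
    {"tx": -1.49, "ty": -3.77},
    {"tx": -1.49, "ty": -3.77},
    {"tx": -1.49, "ty": -3.77},
    {"tx": -1.49, "ty": -3.77},
    {"tx": -1.49, "ty": -3.77},
  ],
  gripper=5,
  force=25,
)

```text
schema error: expected keys tx, ty, tz, wx, wy, wz
```

Emit:
move_arm(
  plan=[
    {"tx": -1.49, "ty": -3.77},
    {"tx": -1.49, "ty": -3.77},
    {"tx": -1.49, "ty": -3.77},
    {"tx": -1.49, "ty": -3.77},
    {"tx": -1.49, "ty": -3.77},
    {"tx": -1.49, "ty": -3.77},
    {"tx": -1.49, "ty": -3.77},
    {"tx": -1.49, "ty": -3.77},
    {"tx": -1.49, "ty": -3.77},
    {"tx": -1.49, "ty": -3.77},
    {"tx": -1.49, "ty": -3.77},
    {"tx": -1.49, "ty": -3.77},
  ],
)

```text
schema error: expected keys tx, ty, tz, wx, wy, wz
```

Emit:
move_arm(
  plan=[
    {"tz": 1},
    {"tz": 1},
    {"tz": 1},
    {"tz": 1},
    {},
  ],
)

```text
schema error: expected keys tx, ty, tz, wx, wy, wz
```

All six keys are needed in every row.

Emit:
move_arm(
  plan=[
    {"tx": 0, "ty": 0, "tz": -1, "wx": 0, "wy": 0, "wz": -0.119},
    {"tx": 0, "ty": 0, "tz": -1, "wx": 0, "wy": 0, "wz": -0.119},
    {"tx": 0, "ty": 0, "tz": -1, "wx": 0, "wy": 0, "wz": -0.119},
    {"tx": 0, "ty": 0, "tz": -1, "wx": 0, "wy": 0, "wz": -0.119},
    {"tx": -1.49, "ty": -3.77, "tz": 0, "wx": 0, "wy": 0, "wz": 0},
    {"tx": -1.49, "ty": -3.77, "tz": 0, "wx": 0, "wy": 0, "wz": 0},
    {"tx": -1.49, "ty": -3.77, "tz": 0, "wx": 0, "wy": 0, "wz": 0},
    {"tx": -1.49, "ty": -3.77, "tz": 0, "wx": 0, "wy": 0, "wz": 0},
    {"tx": -1.49, "ty": -3.77, "tz": 0, "wx": 0, "wy": 0, "wz": 0},
    {"tx": -1.49, "ty": -3.77, "tz": 0, "wx": 0, "wy": 0, "wz": 0},
    {"tx": -1.49, "ty": -3.77, "tz": 0, "wx": 0, "wy": 0, "wz": 0},
    {"tx": -1.49, "ty": -3.77, "tz": 0, "wx": 0, "wy": 0, "wz": 0},
  ],
  gripper=5,
  force=25,
)

```text
time_s: 1.1
ee_pos: [354.8, 252.3, 253.8]
ee_rot: [-180.0, -0.0, -173.0]
force: [1.9, 0.1, 0.3]
gripper_width: 50.1
gripper_force: 0.0
```

Emit:
move_arm(
  plan=[
    {"tx": -1.49, "ty": -3.77, "tz": 0, "wx": 0, "wy": 0, "wz": 0},
    {"tx": -1.49, "ty": -3.77, "tz": 0, "wx": 0, "wy": 0, "wz": 0},
    {"tx": -1.49, "ty": -3.77, "tz": 0, "wx": 0, "wy": 0, "wz": 0},
    {"tx": -1.49, "ty": -3.77, "tz": 0, "wx": 0, "wy": 0, "wz": 0},
    {"tx": -1.49, "ty": -3.77, "tz": 0, "wx": 0, "wy": 0, "wz": 0},
    {"tx": -1.49, "ty": -3.77, "tz": 0, "wx": 0, "wy": 0, "wz": 0},
    {"tx": -1.49, "ty": -3.77, "tz": 0, "wx": 0, "wy": 0, "wz": 0},
    {"tx": -1.49, "ty": -3.77, "tz": 0, "wx": 0, "wy": 0, "wz": 0},
    {"tx": -1.49, "ty": -3.77, "tz": 0, "wx": 0, "wy": 0, "wz": 0},
    {"tx": -1.49, "ty": -3.77, "tz": 0, "wx": 0, "wy": 0, "wz": 0},
    {"tx": -1.49, "ty": -3.77, "tz": 0, "wx": 0, "wy": 0, "wz": 0},
    {"tx": -1.49, "ty": -3.77, "tz": 0, "wx": 0, "wy": 0, "wz": 0},
  ],
)

```text
time_s: 2.1
ee_pos: [587.1, -175.2, 253.4]
ee_rot: [180.0, -0.0, -173.1]
force: [1.2, 0.3, 0.1]
gripper_width: 50.0
gripper_force: 0.0
```

Emit:
move_arm(
  plan=[
    {"tx": 0, "ty": 0, "tz": 2, "wx": 0, "wy": 0, "wz": 0},
    {"tx": 0, "ty": 0, "tz": 3, "wx": 0, "wy": 0, "wz": 0},
    {"tx": 0, "ty": 0, "tz": 3, "wx": 0, "wy": 0, "wz": 0},
    {"tx": 0, "ty": 0, "tz": 2, "wx": 0, "wy": 0, "wz": 0},
    {"tx": 0, "ty": 0, "tz": 0, "wx": 0, "wy": 0, "wz": 0},
  ],
)

```text
time_s: 2.52
ee_pos: [583.4, -172.4, 148.5]
ee_rot: [179.7, -0.6, -173.1]
force: [-1.2, 0.5, 0.2]
gripper_width: 49.9
gripper_force: 0.0
```

```bash
python3 - <<'E'
from workcell import env, grab_frame
from h import *
s=env.state();print(s["time_s"],s["ee_pos"],s["ee_rot"],s["force"])
f=grab_frame("side");c=f["color"]
p=proj(f,[s["ee_pos"],[587,-174,106]]);print("tcp px, handle px (x1)",p.round(0).tolist())
x0,y0=220,100
cv2.imwrite("pics/side1.png",cv2.resize(c[y0:y0+190,x0:x0+200,::-1],(800,600)[:1]+(760,) if 0 else (600,570),interpolation=cv2.INTER_CUBIC))
E
```

```text
2.5167 [ 583.41289033 -172.35665257  148.52567565] [ 179.73119886   -0.57017481 -173.07584316] [-1.15583636  0.4787049   0.20602077]
tcp px, handle px (x1) [[326.0, 225.0], [325.0, 233.0]]
```

View pics/side1.png

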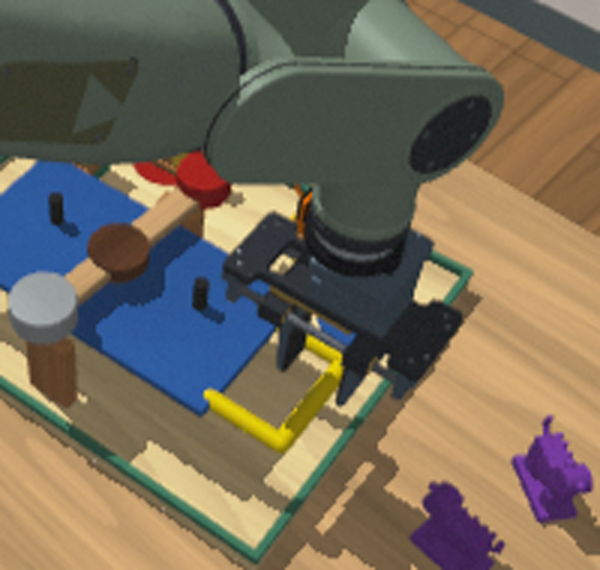

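The crop shows the open fingers straddling the handle bar at about (310,370), with the red and steel discs in plain view. I'll descend and grip.

Emit:
move_arm(
  plan=[
    {"tx": 0, "ty": 0, "tz": 1.1, "wx": 0, "wy": 0, "wz": 0},
    {"tx": 0, "ty": 0, "tz": 1.1, "wx": 0, "wy": 0, "wz": 0},
    {"tx": 0, "ty": 0, "tz": 1.1, "wx": 0, "wy": 0, "wz": 0},
    {"tx": 0, "ty": 0, "tz": 1.1, "wx": 0, "wy": 0, "wz": 0},
    {"tx": 0, "ty": 0, "tz": 1.1, "wx": 0, "wy": 0, "wz": 0},
    {"tx": 0, "ty": 0, "tz": 1.1, "wx": 0, "wy": 0, "wz": 0},
    {"tx": 0, "ty": 0, "tz": 0, "wx": 0, "wy": 0, "wz": 0},
    {"tx": 0, "ty": 0, "tz": 0, "wx": 0, "wy": 0, "wz": 0},
    {"tx": 0, "ty": 0, "tz": 0, "wx": 0, "wy": 0, "wz": 0},
    {"tx": 0, "ty": 0, "tz": 0, "wx": 0, "wy": 0, "wz": 0},
    {"tx": 0, "ty": 0, "tz": 0, "wx": 0, "wy": 0, "wz": 0},
    {"tx": 0, "ty": 0, "tz": 0, "wx": 0, "wy": 0, "wz": 0},
  ],
)

```text
time_s: 3.57
ee_pos: [587.1, -173.3, 88.5]
ee_rot: [-180.0, 0.1, -173.1]
force: [-1.1, -0.0, 0.9]
gripper_width: 50.5
gripper_force: 0.0
```

```bash
cat > m.py <<'E'
# swing angle from the side view: steel-disc and red-disc centroids, disc tops at z~158
from workcell import env, grab_frame
from h import *
import pickle,sys
YAW=np.radians(7.0);PV=np.array([565,55.])
def blob(m,uv):
    k,l,st,ce=cv2.connectedComponentsWithStats(m.astype(np.uint8))
    c=[(st[i][4],*ce[i]) for i in range(1,k) if st[i][4]>40]
    return c
def swing(f):
    hsv=cv2.cvtColor(f["color"],cv2.COLOR_RGB2HSV);h,s,v=[hsv[...,i].astype(int) for i in range(3)]
    yy,xx=np.mgrid[:384,:512];roi=(xx>190)&(xx<360)&(yy>110)&(yy<260)
    red=roi&((h<6)|(h>174))&(s>170)&(v>60)
    gr=roi&(s<40)&(v>110)
    return blob(red,0),blob(gr,0)
E
python3 - <<'E'
from m import *
s=env.state();print(s["time_s"],s["ee_pos"],s["ee_rot"],s["force"])
for f in (pickle.load(open("side.pkl","rb")),grab_frame("side")):
    print(np.round(swing(f)[0],1).tolist(),np.round(swing(f)[1],1).tolist())
f=pickle.load(open("side.pkl","rb"))
ex=np.array([np.cos(YAW),np.sin(YAW)]);ey=np.array([-ex[1],ex[0]])
print("proj red/steel at swing -.1,-.41:")
for a in(-.1,-.41):
    d=np.array([np.cos(a+YAW),np.sin(a+YAW)]);print(proj(f,[[*(PV+124*d),158],[*(PV-100*d),158],[*(PV+185*d),150]]).round(1).tolist())
T=pickle.load(open("top.pkl","rb"));hsv=cv2.cvtColor(T["color"],cv2.COLOR_RGB2HSV)
sub=hsv[105:135,270:310];m=(sub[...,0]>6)&(sub[...,0]<17)&(sub[...,1]>190)&(sub[...,2]>90)
print("tiger orange top",(np.argwhere(m).mean(0)+[105,270])[::-1],m.sum(),back(T,(np.argwhere(m).mean(0)+[105,270])[::-1],85))
E
```

```text
3.5667 [ 587.05871327 -173.31043281   88.49020217] [-1.79978689e+02  5.96240486e-02 -1.73055804e+02] [-1.06359192 -0.04755335  0.8700135 ]
[[362.0, 285.4, 157.7]] [[43.0, 338.0, 191.7], [305.0, 233.6, 199.2]]
[] [[103.0, 277.3, 113.1], [397.0, 345.7, 133.9], [171.0, 315.8, 138.6], [323.0, 233.7, 199.5]]
proj red/steel at swing -.1,-.41:
[[287.5, 157.3], [233.8, 199.8], [300.2, 148.9]]
[[295.9, 164.7], [227.4, 192.8], [312.9, 159.4]]
tiger orange top [294.12149533 116.44859813] 107 [[806.2391615  -25.52570129  85.        ]]
```

Emit:
move_arm(
  plan=[
    {"tx": 0, "ty": 0, "tz": 0, "wx": 0, "wy": 0, "wz": 0},
    {"tx": 0, "ty": 0, "tz": 0, "wx": 0, "wy": 0, "wz": 0},
    {"tx": 0, "ty": 0, "tz": 0, "wx": 0, "wy": 0, "wz": 0},
    {"tx": 0, "ty": 0, "tz": 0, "wx": 0, "wy": 0, "wz": 0},
    {"tx": 0, "ty": 0, "tz": 0, "wx": 0, "wy": 0, "wz": 0},
    {"tx": 0, "ty": 0, "tz": 0, "wx": 0, "wy": 0, "wz": 0},
    {"tx": 0, "ty": 0, "tz": 0, "wx": 0, "wy": 0, "wz": 0},
    {"tx": 0, "ty": 0, "tz": 0, "wx": 0, "wy": 0, "wz": 0},
  ],
  gripper=0.5,
  force=25,
)

```text
time_s: 4.28
ee_pos: [586.6, -172.5, 87.8]
ee_rot: [179.9, -0.0, -173.1]
force: [0.0, 4.4, 0.6]
gripper_width: 16.9
gripper_force: 25.0
```

```bash
cat > sw.py <<'E'
from m import *
def steel(f,top):
    hsv=cv2.cvtColor(f["color"],cv2.COLOR_RGB2HSV);s,v=hsv[...,1].astype(int),hsv[...,2]
    d0=np.array([np.cos(YAW-.25),np.sin(YAW-.25)]);c=proj(f,[[*(PV-100*d0),158]])[0]
    yy,xx=np.mgrid[:384,:512];m=(np.hypot(xx-c[0],yy-c[1])<28)&(s<50)&(v>100)
    b=blob(m,0)
    if not b:return None
    b=max(b);P=back(f,b[1:],158)[0][:2];r=PV-P
    return b[0],np.round(b[1:],2).tolist(),round(float(np.hypot(*r)),1),round(float(np.arctan2(r[1],r[0])-YAW),4)
def look():
    s=env.state();print(round(s["time_s"],3),s["ee_pos"].round(2),s["ee_rot"].round(2),s["force"].round(2),round(s["gripper_width"],1))
    for n in("side","top"):print(n,steel(grab_frame(n),n=="top"))
    print(round(env.state()["time_s"],3))
if __name__=="__main__":look()
E
python3 - <<'E'
from sw import *
for n in("side","top"):print("t0",n,steel(pickle.load(open(n+".pkl","rb")),n=="top"))
look()
f=grab_frame("top")
cv2.imwrite("pics/top2.png",cv2.resize(f["color"][70:270,150:390,::-1],(720,600),interpolation=cv2.INTER_CUBIC))
E
```

```text
t0 side (np.int32(318), [233.71, 199.37], 99.0, -0.1125)
t0 top (np.int32(386), [269.74, 230.89], 99.5, -0.1362)
4.283 [ 586.62 -172.53   87.84] [ 1.7993e+02 -1.0000e-02 -1.7306e+02] [0.02 4.4  0.59] 16.9
side (np.int32(333), [233.63, 199.65], 99.9, -0.1069)
top (np.int32(402), [269.89, 230.68], 98.9, -0.1319)
4.383
```

View pics/top2.png

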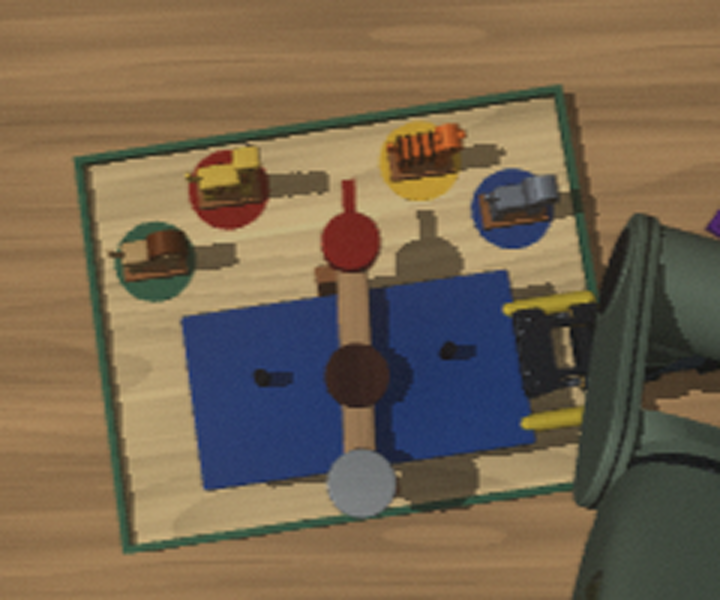

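The top view is clear: red disc at crop (351,242), steel disc at (362,483), and the tiger's base at (424,170) on the yellow mat. The two-disc baseline in this view will give the swing angle.

Emit:
move_arm(
  plan=[
    {"tx": 0, "ty": 0, "tz": 0.2, "wx": 0, "wy": 0, "wz": 0},
    {"tx": 0, "ty": 0, "tz": 0.2, "wx": 0, "wy": 0, "wz": 0},
    {"tx": 0, "ty": 0, "tz": 0.2, "wx": 0, "wy": 0, "wz": 0},
    {"tx": 0, "ty": 0, "tz": 0, "wx": 0, "wy": 0, "wz": 0},
    {"tx": 0, "ty": 0, "tz": 0, "wx": 0, "wy": 0, "wz": 0},
    {"tx": 0, "ty": 0, "tz": 0, "wx": 0, "wy": 0, "wz": 0},
  ],
)

```text
time_s: 4.93
ee_pos: [586.6, -172.6, 81.5]
ee_rot: [179.9, -0.0, -173.1]
force: [-0.0, 4.8, -0.6]
gripper_width: 17.3
gripper_force: 25.0
```

```bash
cat > a.py <<'E'
from m import *
def ang(f):
    hsv=cv2.cvtColor(f["color"],cv2.COLOR_RGB2HSV);h,s,v=[hsv[...,i].astype(int) for i in range(3)]
    yy,xx=np.mgrid[:384,:512];out=[]
    for r0,m,sg in((124,((h<8)|(h>172))&(s>150)&(v>60),1),(100,(s<50)&(v>100),-1)):
        m=(m&(yy>110)&(yy<260)&(xx>225)&(xx<335)).astype(np.uint8)
        m=cv2.morphologyEx(m,cv2.MORPH_OPEN,cv2.getStructuringElement(cv2.MORPH_ELLIPSE,(9,9)))  # drops the narrow pointer
        b=max(blob(m,0));out.append(back(f,b[1:],158)[0][:2])
    d=out[0]-out[1];return float(np.arctan2(d[1],d[0])-YAW),float(np.hypot(*d)),out
if __name__=="__main__":
    s=env.state();f=grab_frame("top");a,l,o=ang(f)
    print("t %.3f"%s["time_s"],"ee",s["ee_pos"].round(2),"rot",s["ee_rot"].round(2),"F",s["force"].round(2),"ang %.4f len %.1f"%(a,l))
    if len(sys.argv)>1:
        t=[]
        for i in range(int(sys.argv[1])):f=grab_frame("top");t.append(round(ang(f)[0],4))
        print(t)
E
python3 a.py; python3 - <<'E'
from a import *
f=pickle.load(open("top.pkl","rb"));a,l,o=ang(f);print("t0",a,l,o)
# tiger base brown/orange bottom at z~28
P=back(f,[[150+424/3,70+170/3]],28)[0][:2];d=P-o[1];u=(o[0]-o[1])/l
pv=o[1]+100*u;r=P-pv;print("pivot",pv,"tiger",P,np.hypot(*r),"ang",np.arctan2(r[1],r[0])-YAW)
E
```

```text
t 4.933 ee [ 586.64 -172.62   81.48] rot [ 1.7992e+02 -1.0000e-02 -1.7307e+02] F [-0.04  4.82 -0.58] ang -0.1227 len 223.7
t0 -0.10635646749653871 223.41102760251465 [array([689.09941489,  60.0475028 ]), array([465.71633142,  56.5140517 ])]
pivot [565.70382347  58.09564377] tiger [791.57284264 -20.65670829] 239.20440375018043 ang -0.45765699887051253
```

Emit:
move_arm(
  plan=[
    {"tx": 0, "ty": 0, "tz": 0, "wx": 0, "wy": 0, "wz": 0},
    {"tx": 0, "ty": 0, "tz": 0, "wx": 0, "wy": 0, "wz": 0},
    {"tx": 0, "ty": 0, "tz": 0, "wx": 0, "wy": 0, "wz": 0},
    {"tx": 0, "ty": 0, "tz": 0, "wx": 0, "wy": 0, "wz": 0},
  ],
)

```text
time_s: 5.32
ee_pos: [586.6, -172.7, 81.5]
ee_rot: [179.9, -0.0, -173.1]
force: [0.5, 5.8, 0.3]
gripper_width: 17.4
gripper_force: 25.0
```

```bash
python3 a.py 1
```

```text
t 5.317 ee [ 586.63 -172.66   81.47] rot [ 1.7993e+02 -2.0000e-02 -1.7307e+02] F [0.5  5.85 0.33] ang -0.1873 len 223.4
[-0.2001]
```

Emit:
move_arm(
  plan=[
    {"tx": 0, "ty": 0, "tz": -0.25, "wx": 0, "wy": 0, "wz": 0},
    {"tx": 0, "ty": 0, "tz": -0.25, "wx": 0, "wy": 0, "wz": 0},
    {"tx": 0, "ty": 0, "tz": -0.25, "wx": 0, "wy": 0, "wz": 0},
    {"tx": 0, "ty": 0, "tz": -0.25, "wx": 0, "wy": 0, "wz": 0},
    {"tx": 0, "ty": 0, "tz": -0.25, "wx": 0, "wy": 0, "wz": 0},
  ],
)

```text
time_s: 5.83
ee_pos: [586.6, -172.3, 93.2]
ee_rot: [179.9, -0.0, -173.1]
force: [2.2, 7.2, -4.9]
gripper_width: 17.1
gripper_force: 25.0
```

```bash
python3 a.py 1
```

```text
t 5.833 ee [ 586.6  -172.35   93.18] rot [ 1.7990e+02 -4.0000e-02 -1.7306e+02] F [ 2.25  7.15 -4.86] ang -0.3321 len 224.1
[-0.3436]
```

Emit:
move_arm(
  plan=[
    {"tx": 0, "ty": 0, "tz": 0, "wx": 0, "wy": 0, "wz": 0},
    {"tx": 0, "ty": 0, "tz": 0, "wx": 0, "wy": 0, "wz": 0},
    {"tx": 0, "ty": 0, "tz": 0, "wx": 0, "wy": 0, "wz": 0},
    {"tx": 0, "ty": 0, "tz": 0, "wx": 0, "wy": 0, "wz": 0},
  ],
)

```text
time_s: 6.27
ee_pos: [586.6, -172.4, 93.6]
ee_rot: [179.9, -0.0, -173.1]
force: [0.4, 6.5, -1.5]
gripper_width: 17.5
gripper_force: 25.0
```

```bash
python3 a.py 1
```

```text
t 6.267 ee [ 586.59 -172.37   93.62] rot [ 1.7991e+02 -3.0000e-02 -1.7305e+02] F [ 0.45  6.53 -1.54] ang -0.4068 len 224.3
[-0.4125]
```

Emit:
move_arm(
  plan=[
    {"tx": 0, "ty": 0, "tz": 0, "wx": 0, "wy": 0, "wz": 0},
    {"tx": 0, "ty": 0, "tz": 0, "wx": 0, "wy": 0, "wz": 0},
    {"tx": 0, "ty": 0, "tz": 0.2, "wx": 0, "wy": 0, "wz": 0},
    {"tx": 0, "ty": 0, "tz": 0.2, "wx": 0, "wy": 0, "wz": 0},
    {"tx": 0, "ty": 0, "tz": 0.2, "wx": 0, "wy": 0, "wz": 0},
    {"tx": 0, "ty": 0, "tz": 0, "wx": 0, "wy": 0, "wz": 0},
  ],
)

```text
time_s: 6.87
ee_pos: [586.6, -172.6, 87.7]
ee_rot: [179.9, -0.0, -173.1]
force: [0.8, 5.3, -1.5]
gripper_width: 17.3
gripper_force: 25.0
```

```bash
python3 a.py 3; python3 -c "
from workcell import env;print(env.state()['ee_pos'])"
```

```text
t 6.867 ee [ 586.62 -172.57   87.65] rot [ 1.7992e+02 -2.0000e-02 -1.7307e+02] F [ 0.8   5.29 -1.52] ang -0.4189 len 223.9
[-0.418, -0.4183, -0.4174]
[ 586.62678022 -172.53531661   87.64939088]
```

Emit:
move_arm(
  plan=[
    {"tx": 0, "ty": 0, "tz": 0, "wx": 0, "wy": 0, "wz": 0},
    {"tx": 0, "ty": 0, "tz": 0, "wx": 0, "wy": 0, "wz": 0},
    {"tx": 0, "ty": 0, "tz": 0, "wx": 0, "wy": 0, "wz": 0},
    {"tx": 0, "ty": 0, "tz": 0, "wx": 0, "wy": 0, "wz": 0},
    {"tx": 0, "ty": 0, "tz": 0, "wx": 0, "wy": 0, "wz": 0},
    {"tx": 0, "ty": 0, "tz": 0, "wx": 0, "wy": 0, "wz": 0},
    {"tx": 0, "ty": 0, "tz": 0, "wx": 0, "wy": 0, "wz": 0},
    {"tx": 0, "ty": 0, "tz": 0, "wx": 0, "wy": 0, "wz": 0},
  ],
)

```text
time_s: 7.73
ee_pos: [586.6, -172.6, 87.7]
ee_rot: [179.9, -0.0, -173.1]
force: [0.0, 5.4, -0.7]
gripper_width: 17.3
gripper_force: 25.0
```

```bash
python3 a.py 2; python3 - <<'E'
from a import *
f=grab_frame("top")
cv2.imwrite("pics/top3.png",cv2.resize(f["color"][85:215,220:350,::-1],(600,600),interpolation=cv2.INTER_CUBIC))
E
```

```text
t 7.733 ee [ 586.63 -172.56   87.69] rot [ 1.7992e+02 -2.0000e-02 -1.7307e+02] F [ 0.01  5.35 -0.7 ] ang -0.4165 len 223.8
[-0.4165, -0.4165]
```

View pics/top3.png

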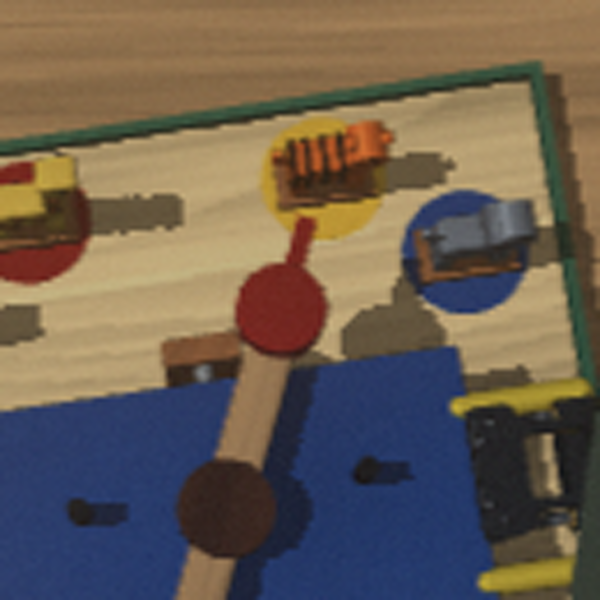

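The pointer lies on the tiger's mat, at crop (305,220) with the tiger's base centre at about (328,190). The line passes within about 10 mm of the tiger, and the arm is at rest at −0.4165. I'll hold it there, then release.

Emit:
move_arm(
  plan=[
    {"tx": 0, "ty": 0, "tz": 0, "wx": 0, "wy": 0, "wz": 0},
    {"tx": 0, "ty": 0, "tz": 0, "wx": 0, "wy": 0, "wz": 0},
    {"tx": 0, "ty": 0, "tz": 0, "wx": 0, "wy": 0, "wz": 0},
    {"tx": 0, "ty": 0, "tz": 0, "wx": 0, "wy": 0, "wz": 0},
    {"tx": 0, "ty": 0, "tz": 0, "wx": 0, "wy": 0, "wz": 0},
    {"tx": 0, "ty": 0, "tz": 0, "wx": 0, "wy": 0, "wz": 0},
    {"tx": 0, "ty": 0, "tz": 0, "wx": 0, "wy": 0, "wz": 0},
    {"tx": 0, "ty": 0, "tz": 0, "wx": 0, "wy": 0, "wz": 0},
    {"tx": 0, "ty": 0, "tz": 0, "wx": 0, "wy": 0, "wz": 0},
    {"tx": 0, "ty": 0, "tz": 0, "wx": 0, "wy": 0, "wz": 0},
    {"tx": 0, "ty": 0, "tz": 0, "wx": 0, "wy": 0, "wz": 0},
    {"tx": 0, "ty": 0, "tz": 0, "wx": 0, "wy": 0, "wz": 0},
  ],
)

```text
time_s: 8.93
ee_pos: [586.6, -172.6, 87.6]
ee_rot: [179.9, -0.0, -173.1]
force: [0.6, 5.8, -1.6]
gripper_width: 17.3
gripper_force: 25.0
```

Emit:
move_arm(
  plan=[
    {"tx": 0, "ty": 0, "tz": 0, "wx": 0, "wy": 0, "wz": 0},
    {"tx": 0, "ty": 0, "tz": 0, "wx": 0, "wy": 0, "wz": 0},
    {"tx": 0, "ty": 0, "tz": 0, "wx": 0, "wy": 0, "wz": 0},
    {"tx": 0, "ty": 0, "tz": 0, "wx": 0, "wy": 0, "wz": 0},
    {"tx": 0, "ty": 0, "tz": 0, "wx": 0, "wy": 0, "wz": 0},
    {"tx": 0, "ty": 0, "tz": 0, "wx": 0, "wy": 0, "wz": 0},
    {"tx": 0, "ty": 0, "tz": 0, "wx": 0, "wy": 0, "wz": 0},
    {"tx": 0, "ty": 0, "tz": 0, "wx": 0, "wy": 0, "wz": 0},
    {"tx": 0, "ty": 0, "tz": 0, "wx": 0, "wy": 0, "wz": 0},
    {"tx": 0, "ty": 0, "tz": 0, "wx": 0, "wy": 0, "wz": 0},
    {"tx": 0, "ty": 0, "tz": 0, "wx": 0, "wy": 0, "wz": 0},
    {"tx": 0, "ty": 0, "tz": 0, "wx": 0, "wy": 0, "wz": 0},
  ],
)

```text
time_s: 9.93
ee_pos: [586.6, -172.6, 87.7]
ee_rot: [179.9, -0.0, -173.1]
force: [1.6, 5.0, -1.5]
gripper_width: 17.4
gripper_force: 25.0
```

```bash
python3 a.py 1
```

```text
t 9.933 ee [ 586.61 -172.56   87.65] rot [ 1.7992e+02 -3.0000e-02 -1.7307e+02] F [ 1.59  5.03 -1.48] ang -0.4166 len 224.3
[-0.4163]
```

Emit:
move_arm(
  plan=[
    {"tx": 0, "ty": 0, "tz": 0, "wx": 0, "wy": 0, "wz": 0},
    {"tx": 0, "ty": 0, "tz": 0, "wx": 0, "wy": 0, "wz": 0},
    {"tx": 0, "ty": 0, "tz": 0, "wx": 0, "wy": 0, "wz": 0},
    {"tx": 0, "ty": 0, "tz": 0, "wx": 0, "wy": 0, "wz": 0},
    {"tx": 0, "ty": 0, "tz": 0, "wx": 0, "wy": 0, "wz": 0},
    {"tx": 0, "ty": 0, "tz": 0, "wx": 0, "wy": 0, "wz": 0},
  ],
  gripper=5,
)

```text
time_s: 10.53
ee_pos: [586.8, -173.6, 88.5]
ee_rot: [-180.0, 0.0, -173.1]
force: [0.0, 0.4, -0.5]
gripper_width: 49.7
gripper_force: 0.0
```

```bash
python3 a.py 3
```

```text
t 10.533 ee [ 586.78 -173.58   88.49] rot [-1.7998e+02  1.0000e-02 -1.7306e+02] F [ 0.01  0.45 -0.54] ang -0.4170 len 223.6
[-0.4168, -0.4173, -0.4158]
```

The handle is released and the swing arm is still at rest. I'll retreat straight up.

Emit:
move_arm(
  plan=[
    {"tx": 0, "ty": 0, "tz": -1, "wx": 0, "wy": 0, "wz": 0},
    {"tx": 0, "ty": 0, "tz": -1, "wx": 0, "wy": 0, "wz": 0},
    {"tx": 0, "ty": 0, "tz": -1.5, "wx": 0, "wy": 0, "wz": 0},
    {"tx": 0, "ty": 0, "tz": -1.5, "wx": 0, "wy": 0, "wz": 0},
    {"tx": 0, "ty": 0, "tz": -1.5, "wx": 0, "wy": 0, "wz": 0},
    {"tx": 0, "ty": 0, "tz": -1, "wx": 0, "wy": 0, "wz": 0},
    {"tx": 0, "ty": 0, "tz": -0.5, "wx": 0, "wy": 0, "wz": 0},
    {"tx": 0, "ty": 0, "tz": 0, "wx": 0, "wy": 0, "wz": 0},
    {"tx": 0, "ty": 0, "tz": 0, "wx": 0, "wy": 0, "wz": 0},
    {"tx": 0, "ty": 0, "tz": 0, "wx": 0, "wy": 0, "wz": 0},
    {"tx": 0, "ty": 0, "tz": 0, "wx": 0, "wy": 0, "wz": 0},
    {"tx": 0, "ty": 0, "tz": 0, "wx": 0, "wy": 0, "wz": 0},
  ],
)

```text
time_s: 11.73
ee_pos: [586.4, -173.1, 167.6]
ee_rot: [180.0, -0.1, -173.1]
force: [0.3, -0.5, -0.7]
gripper_width: 50.3
gripper_force: 0.0
```

```bash
python3 a.py 4; python3 - <<'E'
from a import *
f=grab_frame("side");cv2.imwrite("pics/side4.png",cv2.resize(f["color"][85:285,180:380,::-1],(600,600),interpolation=cv2.INTER_CUBIC))
E
```

```text
t 11.733 ee [ 586.36 -173.13  167.56] rot [ 1.7996e+02 -8.0000e-02 -1.7306e+02] F [ 0.3  -0.54 -0.71] ang -0.4161 len 224.3
[-0.4165, -0.4165, -0.4169, -0.4165]
```

View pics/side4.png

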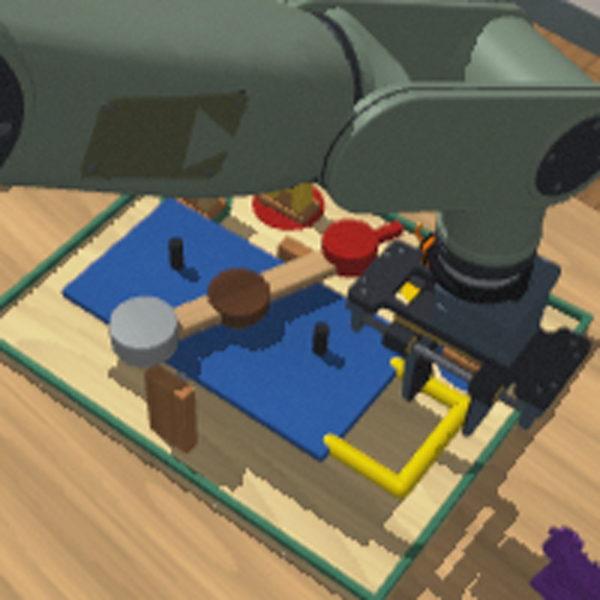

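The gripper is clear above the handle at about (430,380), and the swing arm rests pointing at the tiger at about (425,240).

```bash
python3 -c "
from workcell import env;print(env.job_done())"
```

```text
the job is handed in; nothing more can be done
None
```

I handed the job in at about 12 s; no verdict came back. By my measurements the swing arm rests at −0.417 rad, pointing within about 10 mm of the tiger's centre. It sat still there for over 3 s before I let go. The tray is level, the handle is released and the gripper is clear.

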